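# Turn the thread carousel to its stop and press the spool cap home

### The job

Turn the thread carousel counter-clockwise (it has a wooden handle post) until the bare spindle of the red spool clicks into the stop at the brass marker. Then put the orange cap on that spindle and push it straight down until it snaps home, and keep pressing after the snap: finish while still holding it down against its springy rubber ring with a firm steady push of about 10 N. Do not let go at the end, and leave the thimble, pin tin, button bowl and sewing box where they are.

Things in the scene. Friction and masses are not known exactly. Their poses are not given: they have to be found in the camera images.
- carousel: Fixed dark wood base of the thread carousel; origin on the turning axis at table height. Its -x axis points to the brass marker block, 127 mm off the axis, 36 mm high. On it turns a cherry disc 190 mm across, top 35 mm above the table. The red spool with the bare spindle stands 60 mm from the axis; 90 degrees to either side of it a blue and a yellow spool, capped, 100 mm high.
- platter (a joint): Turn of the carousel disc, rad, counter-clockwise from above positive. At 0 the bare spindle stands at the brass marker (carousel's -x side) and a sprung ball clicks the disc into place: it draws in from within about 0.07 rad; the ball resists from 0.2 rad off, about 4 N at the handle to pass in or out. Starts at about -1 to -1.9; hard stop at +0.5.
- handle (a point): Grip point on the upright wooden handle post: round, 14 mm thick, near the disc's rim opposite the bare spindle, 78 mm from the axis (at joint value q it lies at angle q from the carousel's own +x axis). The post rises from the disc (35 mm above the table) to 125 mm; this point is 105 mm above the table.
- stud_tip (a point): Tip of the bare steel spindle over the red spool, 118.5 mm above the table, 60 mm from the carousel's axis; z up. Stem 16 mm thick with a cone-pointed top 8 mm high; four sprung brass balls, together a brass bulge, stand 3 mm out of it, 11 mm below the tip.
- cap_center (a point): Orange plastic snap cap, about 30 g, standing mouth down on the table; point on its axis half-way up, 26 mm above its lower rim; z up. 52 mm high: round skirt 34 mm across and 30 mm high with a flat shoulder, on it a round grip knob 20 mm across and 22 mm high. The mouth is 18.8 mm wide with an inner lip 3 mm thick.
- cap: The same cap; origin at the centre of its lower rim, z up. On the spindle the lip meets the brass balls with this point about 6 mm below stud_tip, takes roughly 6 N to push past them, then the force drops suddenly. It is snapped, and meets the rubber ring, with this point 19 mm below stud_tip.
- seat: Black springy rubber ring, 36 mm across, round the bare spindle under the snap balls; origin at the centre of its underside, its top 6 mm above that and 19 mm below stud_tip. It gives 1 mm for every 2.5 N and at most 6 mm (about 16 N), then it is hard.
- thimble: Blue plastic thimble, 24 mm across, 27 mm high, loose, mouth down on the table; origin at the centre of its underside. Leave alone.
- pin_tin: Round steel pin tin with a twist lid, 59 mm across, 30 mm high, loose; origin at the centre of its underside. Leave alone.
- button_bowl: Blue ceramic button bowl, 110 mm across, 45 mm high, loose; origin at the centre of its underside. Leave alone.
- sewing_box: Cherry sewing box with three stacked tiers, 226 mm along its x, 146 mm along its y, 145 mm high and a brass handle to 170 mm; fixed; origin at the centre of its underside. Leave alone.
Mind the look-alikes: they are no part of the job. Of the things that look like the cap, take the one that is farthest to the robot's left at the start.

How it is judged:
By the outcome, as a careful person would: the job done as asked, in the order asked, and still so for the second after the job is handed in, while the arm keeps its last pose, push and grip.
It also fails if it takes over 59 s, if anything falls off the work surface, if the arm or the gripper's body presses on something with over 40 N, if the wrist force passes 120 N, or if a joint passes its speed limit or range.

### The arm

A 7-joint arm with a two-finger parallel gripper is mounted at the origin on the work surface. World frame = base frame: x ahead of the robot, y to its left, z up, the work surface at z = 0. Lengths are in m, angles in rad, forces in N, time in s.
With the tool pointing down it reaches from about 0.35 to 0.775 m from the base axis. Payload 3.1 kg.
Tool frame: the origin (TCP) lies midway between the tips of the shut fingers; the grasp point (between the pads) lies 19 mm behind it (env.grasp_offset is the distance from the TCP to the grasp point, in m); x points along the fingers, z is the direction in which the jaws open and shut, and the axes are right-handed (so a half turn about x gives the same grasp; the last joint's range is limited). The gripper opens to 85 mm and grips with 20 to 120 N. Pads are 22 mm wide; open, the fingers measure 114 mm over their backs; the gripper's body (76 mm by 85 mm) begins 54 mm behind the grasp point. The pads swing forward as they close: fully open they stand 13 mm farther back than shut.
Start: joints at [-1.161, 0.311, 0.014, 1.512, -0.004, 1.319, -0.027], TCP at [0.24, 0.495, 0.231] pointing down, gripper open.
Joint ranges: [-2.7, 2.7], [-0.3, 1.91], [-1.27, 1.3], [0.12, 2.57], [-1.44, 4.58], [0.2, 2.03], [-3.05, 3.05]. Speed limits (rad/s): [2.79, 2.79, 3.14, 3.14, 3.14, 3.14, 3.14].

### API

Orientations are given as [roll, pitch, yaw] about the fixed x, y, z axes, in that order (R = Rz(yaw) Ry(pitch) Rx(roll)).
In Python, from rig import readout, grab_frame, camera_params, env, spotter gives the robot as it stands.
- The arm moves only by the tool jog_arm, never from a script. Its argument "series" is a list of rows, each a list of 3 entries, a list of its own where there are three numbers: the turn, a rotation vector about the tool's x, y, z in rad, then the shift along the tool's x, y, z in cm, then the finger opening in cm, from 0 to 8.54. A call has 1 to 20 rows; each row is the pose to reach, as a shift and turn from the pose measured when the call began, along the tool's axes at that moment; what a row does not reach only later rows make up. A row lasts 1/8 s, in which the tool goes at most 62.5 mm and 10.7 degrees, less where a joint would pass 70% of its speed; a pose out of reach is approached as far as the arm can. A call with a gripper value outside its range is refused whole. The fingers move at their own pace and stop on an object; the grip force is fixed at half the most. Time passes only in rows, so rows that repeat a pose let the fingers close. It gives the time, the measured TCP pose, the force and the opening at its end, in the units of the state.
- readout.read_state(): the state, without advancing time (a new reading comes with each control period).
- grab_frame(name): name is "side" or "top" or "wrist"; returns (picture, depth): 480x640x3 uint8, red, green, blue; 480x640 float32, m along the optical axis (not along the pixel's ray), 0 where there is no reading.
- camera_params(name): a dict with "mtx" (3x3 intrinsics, pixels), "R" (3x3) and "t" (3): a world point X has camera coordinates R X + t; the wrist camera has in their place "T_tool_cam" (4x4, takes a point from camera to tool coordinates, whose origin is the TCP and whose axes are the tool frame's). Camera axes: x right, y down, z forward; pixel columns grow to the right and rows downward; lengths in m; the calibration is good to about 2 mm. A picture is of the moment at which its call begins: read the wrist's pose just before it. camera_params takes no time and is no camera call.
- env.finish_job(): hands the job in, once; it reports no verdict.
Trained networks look in the newest picture that a camera, given by its name, has taken for a name from the list of things; names that differ only in an ending like _2 or _b are one class to them, and where a whole thing is asked for, a point or a joint stands for the part that bears it (a point fixed in the world has none). Each returns a list of dicts, best first, with "p" (0 to 1); they miss things now and then, are a little off and sometimes report something else, mostly with a low value. They report only what shows in the picture. A call takes as long as a camera call. They do not tell look-alikes from the thing itself.
- spotter.find_in(camera, query): "centre" ([x, y, z] in m, in world coordinates, good to about 4 mm: the middle of the surface that is visible of it).
- spotter.trace(camera, query): "region" (480x640 bool, what is visible of it).
The state is a dict: "t": time; "joint_pos": joint angles; "qvel": joint speeds; "effort": joint torques, N m; "position": TCP position; "eef_rot": TCP orientation; "force": force on the tool from outside, world axes, zero at the start; "torque": the same for the moment, N m; "opening": finger opening in m.
Only numpy, scipy, OpenCV 4.12 (cv2) and the standard library are available. Lean on these libraries where they do the work, as an engineer would, in place of code of your own. Each camera call takes 0.05 s, during which the arm holds its last target.

## Working session

There is one attempt and no reset: what is moved stays moved. The work goes in short steps, Python scripts to look and compute and a tool call to move; the robot and the scene stay as the last step left them, time stands still between calls to the robot, and variables do not carry over. Pictures are saved under pics/ and viewed, and the job is handed in when it is done.

Besides the shell and the picture viewer there is one more tool, called after "Request:" in YAML: its name, and indented under it one key for each argument. jog_arm: Moves the arm, as the interface text tells. Its arguments: {"type":"object","properties":{"series":{"type":"array","items":{"type":"array"}}},"required":["series"]}

```bash
mkdir -p pics; ls; cat > h.py <<'E'
import numpy as np, cv2
from rig import readout, grab_frame, camera_params, env, spotter
from scipy.spatial.transform import Rotation as Ro
np.set_printoptions(precision=4,suppress=True)
def save(n,p): cv2.imwrite('pics/'+n+'.png',cv2.cvtColor(p,cv2.COLOR_RGB2BGR))
def cloud(cam,d,st=None):
    c=camera_params(cam);K=np.array(c['mtx']);v,u=np.mgrid[0:480,0:640]
    P=np.stack([(u-K[0,2])/K[0,0]*d,(v-K[1,2])/K[1,1]*d,d],-1)
    if 'R' in c: return (P-np.array(c['t']))@np.array(c['R'])
    T=np.array(c['T_tool_cam']);P=P@T[:3,:3].T+T[:3,3]
    return P@rot(st).T+np.array(st['position'])
def rot(st): return Ro.from_euler('xyz',st['eef_rot']).as_matrix()
def totool(st,X): return rot(st).T@(np.array(X)-np.array(st['position']))*100
E
python3 - <<'E'
from h import *
print(readout.read_state())
for c in ['top','side']:
    p,d=grab_frame(c);save(c+'0',p);np.save(c+'0.npy',d)
    for q in ['cap','carousel','handle','stud_tip','thimble','pin_tin','button_bowl','sewing_box']:
        try: print(c,q,[(np.round(r['centre'],3),round(r['p'],2)) for r in spotter.find_in(c,q)])
        except Exception as e: print(q,e)
E
```

```text
pics
{'t': 0.0, 'joint_pos': array([-1.1607,  0.3117,  0.014 ,  1.513 , -0.0044,  1.3192, -0.0272]), 'qvel': array([ 0.0015,  0.0007, -0.001 ,  0.0011, -0.0007, -0.0004, -0.0005]), 'effort': array([  0.0001, -37.9921,   0.1459, -23.059 ,   0.0122,   0.0139,
         0.    ]), 'position': array([0.2398, 0.4942, 0.2302]), 'eef_rot': array([-3.1063,  1.5684, -1.9872]), 'force': array([-0.343,  0.63 , -0.737]), 'torque': array([ 0.0411, -0.0149, -0.0042]), 'opening': 0.08504485807036212}
top cap [(array([ 0.505, -0.29 ,  0.032]), 0.76), (array([ 0.448, -0.368,  0.034]), 0.7), (array([ 0.517, -0.371,  0.027]), 0.49)]
top carousel [(array([0.552, 0.166, 0.032]), 0.56)]
top handle [(array([0.558, 0.165, 0.034]), 0.73)]
top stud_tip [(array([0.558, 0.166, 0.034]), 0.76), (array([ 0.606, -0.22 ,  0.033]), 0.43)]
top thimble [(array([ 0.47 , -0.142,  0.029]), 0.49)]
top pin_tin [(array([ 0.607, -0.22 ,  0.031]), 0.75), (array([ 0.748, -0.098,  0.017]), 0.61)]
top button_bowl [(array([ 0.75 , -0.094,  0.016]), 0.86)]
top sewing_box [(array([ 0.58 , -0.506,  0.142]), 0.88)]
side cap [(array([ 0.444, -0.378,  0.026]), 0.82), (array([ 0.507, -0.3  ,  0.029]), 0.67), (array([ 0.519, -0.375,  0.027]), 0.6)]
side carousel [(array([0.556, 0.146, 0.036]), 0.71), (array([ 0.603, -0.228,  0.029]), 0.31)]
side handle [(array([0.553, 0.148, 0.038]), 0.62), (array([ 0.601, -0.226,  0.028]), 0.44)]
side stud_tip []
side thimble []
side pin_tin [(array([ 0.603, -0.228,  0.03 ]), 0.69), (array([0.557, 0.143, 0.034]), 0.64), (array([ 0.506, -0.299,  0.028]), 0.31)]
side button_bowl [(array([ 0.751, -0.091,  0.023]), 0.61), (array([0.552, 0.145, 0.031]), 0.18)]
side sewing_box [(array([ 0.583, -0.534,  0.149]), 0.8)]
```

View pics/top0.png

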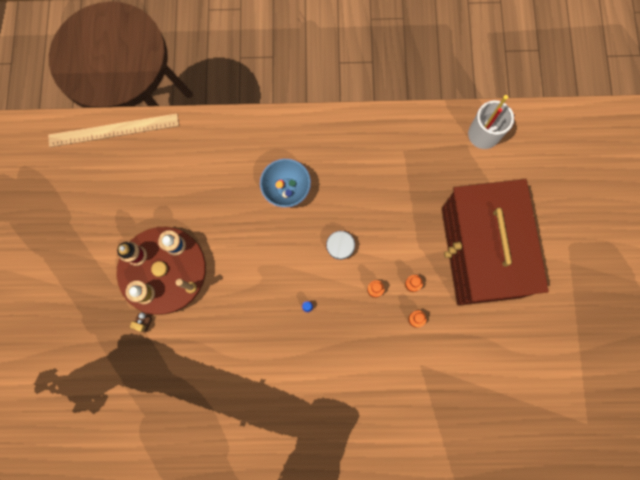

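View pics/side0.png

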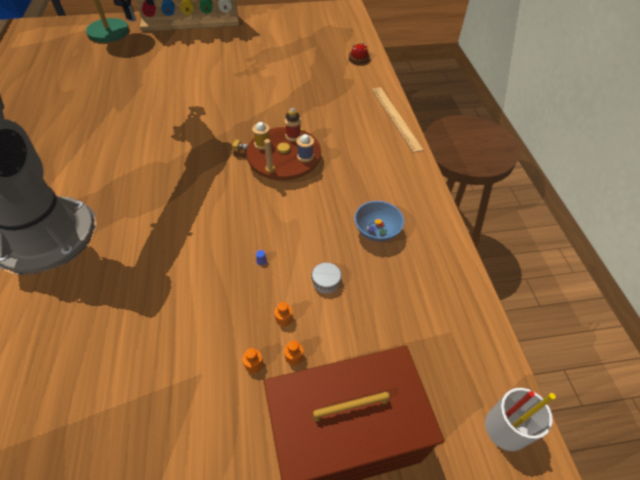

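The top view shows the carousel disc at about (161,270), the brass marker at (142,322), the handle post at (187,287) and the bare red spindle at (128,250). There are three orange caps, and the leftmost is at (376,288). Next I'll measure with depth.

```bash
python3 - <<'E'
from h import *
for c in ['top','side']:
    d=np.load(c+'0.npy');X=cloud(c,d);im=cv2.imread(f'pics/{c}0.png')[:,:,::-1].astype(int)
    z=X[...,2];ok=d>0
    near=ok&(np.hypot(X[...,0]-.555,X[...,1]-.155)<.16)
    disc=near&(z>.03)&(z<.04)
    print(c,'disc n',disc.sum())
    pts=X[disc][:,:2]; (cx,cy),r=cv2.minEnclosingCircle(pts.astype(np.float32)); print('enc',cx,cy,r)
    m=(near&(z>.05)).astype(np.uint8)
    n,l,s,ce=cv2.connectedComponentsWithStats(m)
    for i in range(1,n):
        q=X[l==i]; 
        if len(q)>4: print(len(q),ce[i],q.mean(0),'ztop',q[:,2].max(), 'topmean',q[q[:,2]>q[:,2].max()-.012].mean(0))
    # marker
    mk=near&(np.hypot(X[...,0]-cx,X[...,1]-cy)>.105)&(z>.025)
    print('marker',mk.sum(),X[mk].mean(0) if mk.any() else 0, X[mk][:,:2].min(0),X[mk][:,:2].max(0))
    mm=(im[...,0]>190)&(im[...,1]>60)&(im[...,1]<140)&(im[...,2]<70)&ok&(X[...,1]<-.2)&(z>.012)
    n,l,s,ce=cv2.connectedComponentsWithStats(mm.astype(np.uint8))
    for i in range(1,n):
        q=X[l==i]
        if len(q)>10: print('cap',ce[i],len(q),q.mean(0),'top',q[q[:,2]>.042].mean(0),q[:,2].max(),(q.min(0)+q.max(0))/2)
E
```

```text
top disc n 4526
enc 0.538060188293457 0.1719219982624054 0.11421684175729752
391 [169.7263 241.3095] [0.6059 0.1314 0.0839] ztop 0.10270643197565978 topmean [0.6074 0.1333 0.0958]
428 [129.2687 251.4486] [0.5847 0.2105 0.092 ] ztop 0.12230896177852159 topmean [0.5867 0.2158 0.1144]
108 [183.4537 283.8333] [0.5155 0.0955 0.0999] ztop 0.12740938215341147 topmean [0.5165 0.0973 0.1228]
416 [137.6418 291.3029] [0.5043 0.1924 0.0833] ztop 0.10226594172399674 topmean [0.5053 0.1949 0.0954]
marker 323 [0.5949 0.1484 0.0341] [0.4294 0.0702] [0.6521 0.2256]
cap [413.2741 282.7056] 197 [ 0.5176 -0.3688  0.0379] top [ 0.519  -0.3703  0.0513] 0.055118815526468336 [ 0.5189 -0.3706  0.0359]
cap [374.76  288.235] 200 [ 0.5075 -0.2883  0.0373] top [ 0.5091 -0.2902  0.0514] 0.05696247549867595 [ 0.5094 -0.2896  0.0351]
cap [416.8402 318.5412] 194 [ 0.4432 -0.3724  0.0385] top [ 0.4446 -0.3743  0.0514] 0.057150748537676814 [ 0.444  -0.3752  0.0376]
side disc n 2041
enc 0.5354647636413574 0.1720861792564392 0.11417247354984283
366 [292.1175 122.5273] [0.5848 0.2093 0.0859] ztop 0.12120291516398543 topmean [0.5851 0.2153 0.1149]
459 [262.9434 139.6187] [0.5072 0.1559 0.0848] ztop 0.12813360442742303 topmean [0.5147 0.0981 0.1233]
326 [304.5399 145.3712] [0.6053 0.1276 0.0785] ztop 0.1051112154585093 topmean [0.606  0.1331 0.0977]
5 [284.4 145.2] [0.5592 0.1684 0.0503] ztop 0.050633750381934385 topmean [0.5592 0.1684 0.0503]
marker 230 [0.5968 0.1433 0.0346] [0.4263 0.0727] [0.6484 0.2472]
cap [281.383  308.8014] 141 [ 0.5051 -0.2889  0.0423] top [ 0.5072 -0.2884  0.0529] 0.05569986925508567 [ 0.5068 -0.289   0.042 ]
cap [291.5954 347.7572] 173 [ 0.5153 -0.3695  0.0418] top [ 0.5171 -0.369   0.0527] 0.05489817303538008 [ 0.5173 -0.3696  0.0371]
cap [250.     355.5722] 187 [ 0.4412 -0.3734  0.0419] top [ 0.4422 -0.3728  0.0529] 0.05627460601078646 [ 0.4425 -0.3728  0.0377]
```

```bash
python3 - <<'E'
import cv2
a=cv2.imread('pics/top0.png')[215:345,85:245];cv2.imwrite('pics/t0c.png',cv2.resize(a,None,fx=4.5,fy=4.5,interpolation=2))
a=cv2.imread('pics/side0.png')[90:200,210:350];cv2.imwrite('pics/s0c.png',cv2.resize(a,None,fx=5,fy=5,interpolation=2))
E
```

```text
(no output)
```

View pics/t0c.png

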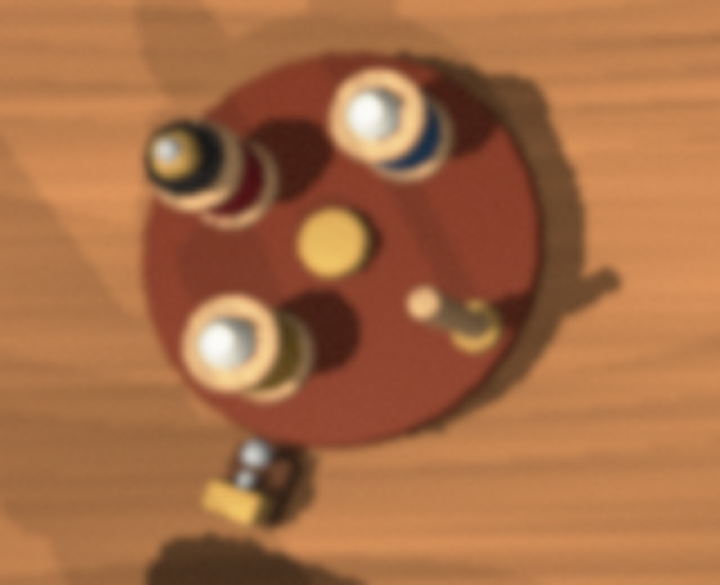

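View pics/s0c.png

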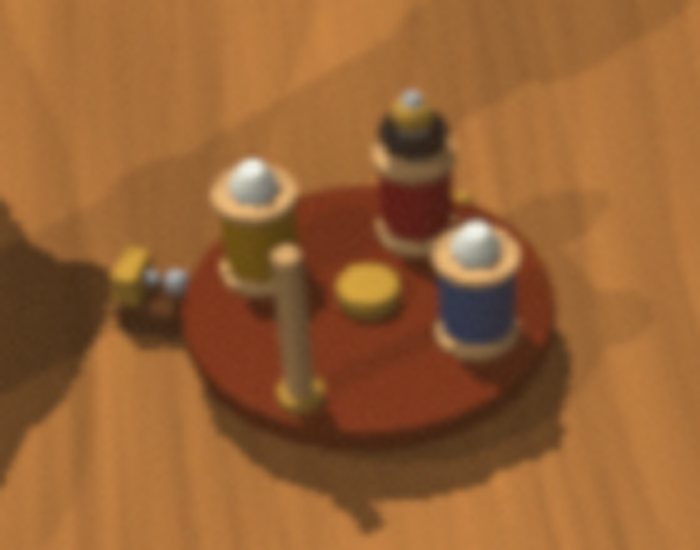

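```bash
python3 - <<'E'
from h import *
def ray(c,u,v,z):
    P=camera_params(c);R=np.array(P['R']);t=np.array(P['t']);K=np.array(P['mtx'])
    d=R.T@np.linalg.inv(K)@[u,v,1];o=-R.T@t;return o+d*(z-o[2])/d[2]
f=lambda x,y:(85+(x-1.75)/4.5,215+(y-1.75)/4.5)
for n,(x,y),z in [('mk',(233,502),.036),('ctr',(333,242),.051),('discL',(143,250),.035),('discR',(541,250),.035),('discT',(342,52),.035),('discB',(342,448),.035),('ball',(257,453),.03),('spin',(168,150),.1185),('hnd',(424,303),.125),('hbase',(474,325),.038)]:
    print(n,ray('top',*f(x,y),z))
g=lambda x,y:(210+(x-2)/5,90+(y-2)/5)
for n,(x,y),z in [('mk',(132,270),.036),('ctr',(368,282),.051),('spin',(412,97),.1185),('hnd',(287,252),.125)]:
    print(n,ray('side',*g(x,y),z))
c=np.array([.5565,.164])
for m in ([ray('top',*f(233,502),.036),ray('side',*g(132,270),.036)]):
    d=m[:2]-c;print(np.hypot(*d),np.arctan2(d[1],d[0]))
st=readout.read_state();print(rot(st))
E
```

```text
mk [0.4374 0.2087 0.036 ]
ctr [0.5556 0.1627 0.051 ]
discL [0.5561 0.258  0.035 ]
discR [0.5527 0.0694 0.035 ]
discT [0.6504 0.1678 0.035 ]
discB [0.4615 0.1595 0.035 ]
ball [0.4602 0.2008 0.03  ]
spin [0.5868 0.2154 0.1185]
hnd [0.516  0.0978 0.125 ]
hbase [0.5173 0.0991 0.038 ]
mk [0.4379 0.2087 0.036 ]
ctr [0.5559 0.165  0.051 ]
spin [0.5869 0.22   0.1185]
hnd [0.5163 0.1032 0.125 ]
0.12717830072632244 2.78284047471489
0.12673008737450567 2.7807426237844846
[[ 0.     -0.8997  0.4366]
 [ 0.      0.4366  0.8997]
 [-1.     -0.      0.    ]]
```

```bash
cat >> h.py <<'E'
def plan(*targets):
    "targets (x,y,z,jawangle): gives turn vec and shift cm"
    st=readout.read_state();R=rot(st);print('pos',st['position'],'jaw',np.arctan2(R[1,2],R[0,2]),'F',st['force'],'open',st['opening'],'t',st['t'],'q',st['joint_pos'])
    for x,y,z,a in targets:
        zc=np.array([np.cos(a),np.sin(a),0]);xc=np.array([0,0,-1.]);G=np.stack([xc,np.cross(zc,xc),zc],1)
        print(Ro.from_matrix(R.T@G).as_rotvec().round(3),totool(st,[x,y,z]).round(2))
E
python3 -c "
from h import *
plan((.516,.099,.15,-.544),(.516,.099,.09,-.544))"
```

```text
pos [0.2401 0.4948 0.2313] jaw 1.118992994418012 F [ 0.1121 -0.0524  0.7669] open 0.08526109082496391 t 0.9 q [-1.1607  0.3109  0.014   1.5115 -0.0044  1.3192 -0.0272]
[1.663 0.    0.   ] [  8.13 -42.1  -23.57]
[1.663 0.    0.   ] [ 14.13 -42.1  -23.57]
```

Request:
jog_arm:
  series:
    - [[1.66, 0, 0], [7, -42.1, -23.6], 6]
    - [[1.66, 0, 0], [7, -42.1, -23.6], 6]
    - [[1.66, 0, 0], [7, -42.1, -23.6], 6]
    - [[1.66, 0, 0], [7, -42.1, -23.6], 6]
    - [[1.66, 0, 0], [7, -42.1, -23.6], 6]
    - [[1.66, 0, 0], [7, -42.1, -23.6], 6]
    - [[1.66, 0, 0], [7, -42.1, -23.6], 6]
    - [[1.66, 0, 0], [7, -42.1, -23.6], 6]
    - [[1.66, 0, 0], [7, -42.1, -23.6], 6]
    - [[1.66, 0, 0], [7, -42.1, -23.6], 6]
    - [[1.66, 0, 0], [7, -42.1, -23.6], 6]
    - [[1.66, 0, 0], [7, -42.1, -23.6], 6]

```text
t: 2.4
position: [0.5156, 0.0998, 0.1615]
eef_rot: [1.876, 1.57, 1.338]
force: [-0.6, 0.1, -0.7]
opening: 0.06
```

```bash
python3 - <<'E'
from h import *
plan((.516,.099,.09,-.544))
p,d=grab_frame('wrist');save('w1',p)
E
```

```text
pos [0.5156 0.0998 0.1615] jaw -0.5376954725609162 F [-0.6292  0.1441 -0.7066] open 0.06002748034369536 t 2.4 q [-0.6376  0.3357  0.5321  1.7051 -0.1849  1.1506 -0.5919]
[ 0.006 -0.    -0.001] [ 7.15 -0.06  0.08]
```

View pics/w1.png

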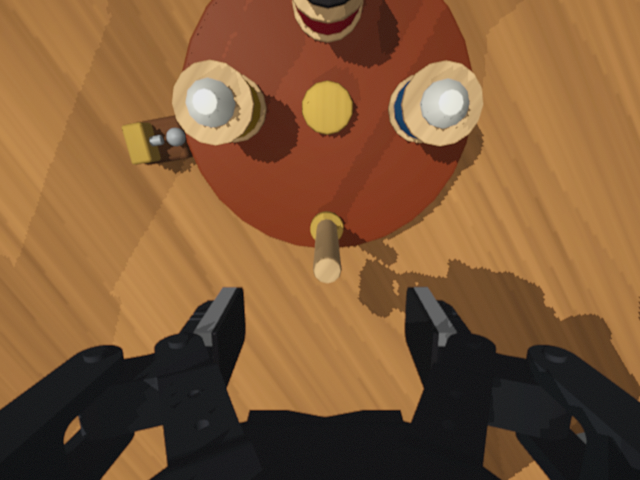

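The wrist view shows the post top at (327,270), between the open fingers (centre about u=325). Yellow and blue spools are on either side and the marker is at (150,140). I'll descend and grip.

Request:
jog_arm:
  series:
    - [[0, 0, 0], [4, 0, 0.1], 5]
    - [[0, 0, 0], [7.1, 0, 0.1], 5]
    - [[0, 0, 0], [7.1, 0, 0.1], 5]
    - [[0, 0, 0], [7.1, 0, 0.1], 3]
    - [[0, 0, 0], [7.1, 0, 0.1], 1]
    - [[0, 0, 0], [7.1, 0, 0.1], 1]
    - [[0, 0, 0], [7.1, 0, 0.1], 1]
    - [[0, 0, 0], [7.1, 0, 0.1], 1]

```text
t: 3.45
position: [0.5179, 0.0995, 0.0923]
eef_rot: [1.014, 1.567, 0.476]
force: [-1.0, 0.3, 6.6]
opening: 0.0122
```

```bash
python3 - <<'E'
from h import *
c=np.array([.556,.164]);yaw=-.3596
st=readout.read_state();p=np.array(st['position'])[:2]-c
print(np.hypot(*p),np.arctan2(p[1],p[0])-yaw)
a0=np.arctan2(p[1],p[0])+2*np.pi*0
T=[]
for k in range(1,14):
    a=a0+(-.36-a0)*k/13
    T.append((c[0]+.078*np.cos(a),c[1]+.078*np.sin(a),st['position'][2],a+np.pi/2))
plan(*T)
p,d=grab_frame('wrist');save('w2',p)
E
```

```text
0.0749560585972042 -1.7449748428855565
pos [0.5179 0.0995 0.0923] jaw -0.5379795310086968 F [-0.9941  0.2728  6.581 ] open 0.012186520706232952 t 3.45 q [-0.6117  0.4148  0.5093  1.7878 -0.2378  0.9962 -0.5469]
[-0.138  0.002 -0.003] [ 0.   -0.23  1.04]
[-0.273  0.002 -0.003] [ 0.   -0.02  2.07]
[-0.407  0.003 -0.003] [0.01 0.33 3.05]
[-0.541  0.003 -0.003] [0.01 0.81 3.99]
[-0.675  0.003 -0.002] [0.01 1.41 4.84]
[-0.809  0.003 -0.002] [0.02 2.11 5.61]
[-0.944  0.003 -0.002] [0.02 2.92 6.28]
[-1.078  0.004 -0.002] [0.03 3.8  6.84]
[-1.212  0.004 -0.002] [0.03 4.76 7.27]
[-1.346  0.004 -0.001] [0.03 5.76 7.57]
[-1.48   0.004 -0.001] [0.04 6.79 7.74]
[-1.615  0.004 -0.001] [0.04 7.84 7.76]
[-1.749  0.004 -0.001] [0.04 8.88 7.65]
```

View pics/w2.png

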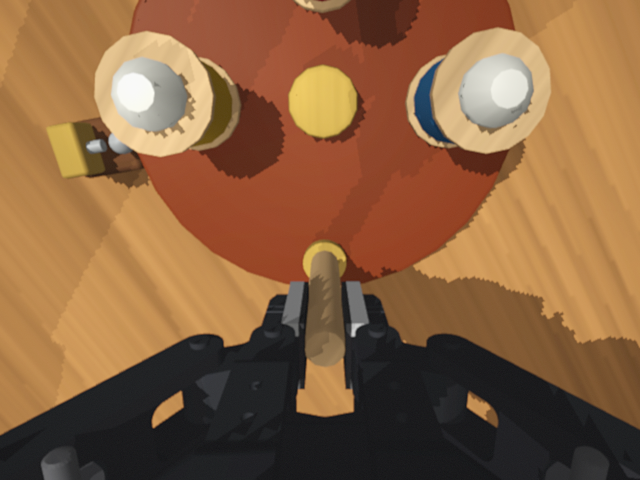

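```bash
python3 - <<'E'
from h import *
c=np.array([.556,.164])
st=readout.read_state();p=np.array(st['position'])[:2]-c
a0=np.arctan2(p[1],p[0]);r=np.hypot(*p);T=[]
for k in range(1,15):
    a=a0+(-.36-a0)*k/13
    T.append((c[0]+r*np.cos(a),c[1]+r*np.sin(a),st['position'][2],a0+np.pi/2+(a-a0)))
plan(*T)
E
```

```text
pos [0.5179 0.0995 0.0923] jaw -0.5379074419396931 F [-0.9863 -0.8655  6.7167] open 0.012594965010377242 t 3.5 q [-0.6117  0.4148  0.5093  1.7878 -0.2378  0.9962 -0.5469]
[-0.138  0.002 -0.003] [0.   0.07 1.  ]
[-0.272  0.002 -0.003] [0.   0.28 1.99]
[-0.407  0.003 -0.003] [0.01 0.61 2.93]
[-0.541  0.003 -0.003] [0.01 1.07 3.83]
[-0.675  0.003 -0.002] [0.01 1.64 4.65]
[-0.809  0.003 -0.002] [0.02 2.32 5.39]
[-0.943  0.003 -0.002] [0.02 3.09 6.04]
[-1.078  0.004 -0.002] [0.03 3.95 6.57]
[-1.212  0.004 -0.002] [0.03 4.86 6.99]
[-1.346  0.004 -0.001] [0.03 5.82 7.28]
[-1.48   0.004 -0.001] [0.04 6.82 7.43]
[-1.614  0.004 -0.001] [0.04 7.82 7.46]
[-1.749  0.004 -0.001] [0.04 8.82 7.35]
[-1.883  0.004 -0.   ] [0.05 9.79 7.1 ]
```

Request:
jog_arm:
  series:
    - [[-0.14, 0, 0], [0, 0.07, 1.0], 1]
    - [[-0.27, 0, 0], [0, 0.28, 1.99], 1]
    - [[-0.41, 0, 0], [0, 0.61, 2.93], 1]
    - [[-0.54, 0, 0], [0, 1.07, 3.83], 1]
    - [[-0.675, 0, 0], [0, 1.64, 4.65], 1]
    - [[-0.81, 0, 0], [0, 2.32, 5.39], 1]
    - [[-0.94, 0, 0], [0, 3.09, 6.04], 1]
    - [[-1.08, 0, 0], [0, 3.95, 6.57], 1]
    - [[-1.21, 0, 0], [0, 4.86, 6.99], 1]
    - [[-1.35, 0, 0], [0, 5.82, 7.28], 1]
    - [[-1.48, 0, 0], [0, 6.82, 7.43], 1]
    - [[-1.61, 0, 0], [0, 7.82, 7.46], 1]
    - [[-1.7, 0, 0], [0, 8.45, 7.4], 1]
    - [[-1.75, 0, 0], [0, 8.82, 7.35], 1]
    - [[-1.75, 0, 0], [0, 8.82, 7.35], 1]
    - [[-1.75, 0, 0], [0, 8.82, 7.35], 1]

```text
t: 5.5
position: [0.6293, 0.1387, 0.0925]
eef_rot: [-0.87, 1.56, 0.342]
force: [7.6, 1.8, -6.1]
opening: 0.0123
```

```bash
python3 - <<'E'
from h import *
c=np.array([.556,.164])
st=readout.read_state();p=np.array(st['position'])[:2]-c
print(np.hypot(*p),np.arctan2(p[1],p[0])+.3596)
plan()
p,d=grab_frame('wrist');save('w3',p)
E
```

```text
0.07756138646052785 0.02766319173238896
pos [0.6293 0.1387 0.0925] jaw 1.212051848971879 F [ 7.5817  1.8403 -6.1452] open 0.012259108279958478 t 5.5 q [-0.3062  0.5946  0.0981  1.4362 -0.0629  1.1031  1.0149]
```

View pics/w3.png

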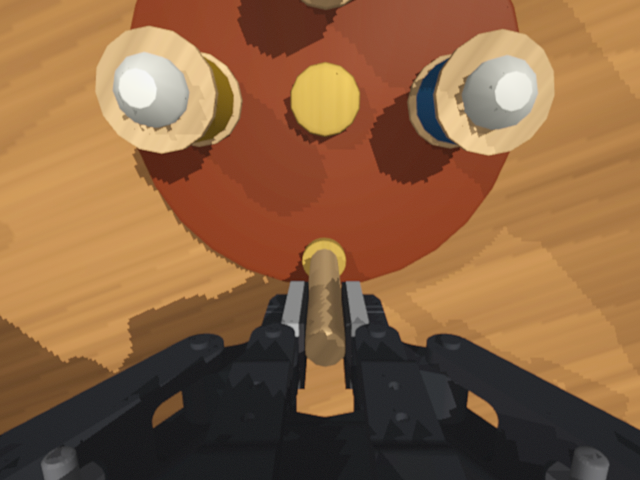

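Request:
jog_arm:
  series:
    - [[0, 0, 0], [0, 0, 0], 2]
    - [[0, 0, 0], [0, 0, 0], 4]
    - [[0, 0, 0], [0, 0, 0], 5]
    - [[0, 0, 0], [0, 0, 0], 5]
    - [[0, 0, 0], [-3, 0, 0], 5]
    - [[0, 0, 0], [-8, 0, 0], 5]
    - [[0, 0, 0], [-8, 0, 0], 5]

```text
t: 6.42
position: [0.632, 0.139, 0.1782]
eef_rot: [-0.928, 1.549, 0.284]
force: [-0.2, 0.1, -0.6]
opening: 0.0499
```

```bash
python3 - <<'E'
from h import *
plan()
p,d=grab_frame('top');save('t2',p)
X=cloud('top',d)
p2,d2=grab_frame('side');save('s2',p2);X2=cloud('side',d2)
p3,d3=grab_frame('wrist');save('w4',p3);st=readout.read_state();X3=cloud('wrist',d3,st)
c=np.array([.556,.164])
for n,Y,dd in (('top',X,d),('side',X2,d2),('wrist',X3,d3)):
    m=(dd>0)&(Y[...,2]>.105)&(Y[...,2]<.13)&(np.hypot(Y[...,0]-.4998,Y[...,1]-.1851)<.05)
    q=Y[m]; 
    if len(q): print(n,len(q),q.mean(0),q[:,2].max(),(q.min(0)+q.max(0))/2)
    m=(dd>0)&(Y[...,2]>.085)&(Y[...,2]<.106)
    for a in (-.36+np.pi/2,-.36-np.pi/2):
        ce=c+.06*np.array([np.cos(a),np.sin(a)])
        q=Y[m&(np.hypot(Y[...,0]-ce[0],Y[...,1]-ce[1])<.03)]
        if len(q)>3: print('  sp',ce,q.mean(0),(q.min(0)+q.max(0))/2,len(q))
a=p[215:345,85:245];save('t2c',cv2.resize(a,None,fx=4.5,fy=4.5,interpolation=2))
E
```

```text
pos [0.632  0.139  0.1782] jaw 1.2120104908812537 F [-0.2129  0.1253 -0.5782] open 0.04990824724124987 t 6.425 q [-0.3092  0.5249  0.1053  1.3305 -0.0567  1.267   1.0097]
top 90 [0.5005 0.1849 0.1137] 0.12348539889039822 [0.5006 0.1861 0.1148]
  sp [0.5771 0.2202] [0.5781 0.2193 0.0909] [0.5777 0.2203 0.0943] 201
  sp [0.5349 0.1078] [0.5344 0.108  0.0914] [0.5356 0.1094 0.094 ] 209
side 51 [0.499  0.1846 0.114 ] 0.12158850296697002 [0.499  0.1873 0.1139]
  sp [0.5771 0.2202] [0.5754 0.2184 0.091 ] [0.5761 0.2226 0.0937] 142
  sp [0.5349 0.1078] [0.534  0.1065 0.0907] [0.5339 0.1109 0.0939] 165
  sp [0.5771 0.2202] [0.5759 0.2203 0.0913] [0.5768 0.2211 0.0934] 2791
  sp [0.5349 0.1078] [0.5342 0.1108 0.0915] [0.5342 0.1097 0.0928] 2735
```

View pics/t2c.png

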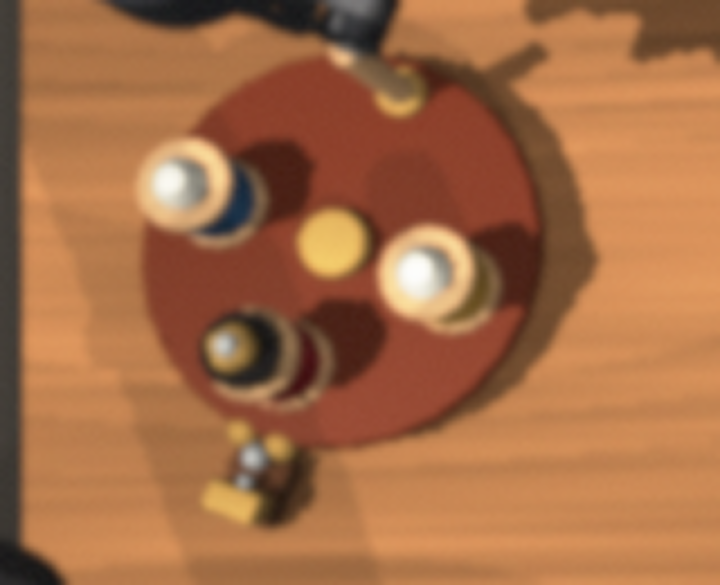

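View pics/w4.png

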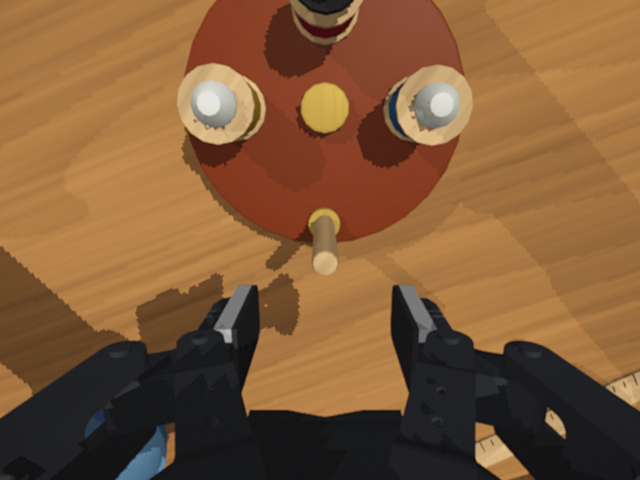

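The ball sits in its notch between the two brass lugs, at crop (254,456) with the lugs at (240,435) and (278,447). The red bare spindle is at (0.500,0.186), beside the marker, so the disc has clicked in. Next is the cap.

```bash
python3 - <<'E'
from h import *
plan((.508,-.289,.14,-.4),(.508,-.289,.005,-.4))
print(np.array(camera_params('wrist')['T_tool_cam']))
E
```

```text
pos [0.6279 0.1383 0.1719] jaw 1.2119795614674138 F [ 1.0023  0.4961 -0.1432] open 0.050424414116146614 t 6.575 q [-0.3092  0.5297  0.1047  1.3385 -0.0568  1.2667  1.0097]
[1.612 0.011 0.   ] [  2.93  -3.76 -44.24]
[1.612 0.011 0.   ] [ 16.43  -3.66 -44.33]
[[-0.002  -0.2592  0.9658 -0.1435]
 [-0.0007 -0.9658 -0.2593  0.0658]
 [ 1.     -0.0012  0.0017 -0.0014]
 [ 0.      0.      0.      1.    ]]
```

Request:
jog_arm:
  series:
    - [[1.61, 0.01, 0], [1.5, -3.8, -44.2], 6]
    - [[1.61, 0.01, 0], [1.5, -3.8, -44.2], 6]
    - [[1.61, 0.01, 0], [1.5, -3.8, -44.2], 6]
    - [[1.61, 0.01, 0], [1.5, -3.8, -44.2], 6]
    - [[1.61, 0.01, 0], [1.5, -3.8, -44.2], 6]
    - [[1.61, 0.01, 0], [1.5, -3.8, -44.2], 6]
    - [[1.61, 0.01, 0], [1.5, -3.8, -44.2], 6]
    - [[1.61, 0.01, 0], [1.5, -3.8, -44.2], 6]
    - [[1.61, 0.01, 0], [1.5, -3.8, -44.2], 6]
    - [[1.61, 0.01, 0], [1.5, -3.8, -44.2], 6]
    - [[1.61, 0.01, 0], [1.5, -3.8, -44.2], 6]
    - [[1.61, 0.01, 0], [1.5, -3.8, -44.2], 6]

```text
t: 8.07
position: [0.5084, -0.2884, 0.154]
eef_rot: [1.247, 1.57, 0.851]
force: [0.0, 0.7, -0.4]
opening: 0.0602
```

```bash
python3 - <<'E'
from h import *
st=readout.read_state()
p,d=grab_frame('wrist');save('w5',p);X=cloud('wrist',d,st)
plan((.508,-.289,.005,-.4))
im=p.astype(int)
mm=(im[...,0]>150)&(im[...,1]<im[...,0]*.55)&(im[...,2]<70)&(d>0)&(X[...,2]>.046)&(X[...,2]<.06)
n,l,s,ce=cv2.connectedComponentsWithStats(mm.astype(np.uint8))
for i in range(1,n):
    q=X[l==i]
    if len(q)>50: print('cap',ce[i],len(q),np.median(q,0),(q.min(0)+q.max(0))/2, q.max(0)-q.min(0))
E
```

```text
pos [ 0.5084 -0.2885  0.1542] jaw -0.3968209235546258 F [0.2832 0.2749 0.3328] open 0.060058591920995365 t 8.125 q [ 0.0982  0.4706  0.5562  1.549  -0.2605  1.1962  0.3045]
[ 0.003  0.    -0.   ] [14.92 -0.07 -0.03]
cap [329.9558 238.8011] 181 [ 0.5114 -0.2948  0.0523] [ 0.5081 -0.2907  0.0506] [0.0184 0.0195 0.0074]
cap [380.7213 346.0656] 61 [ 0.5128 -0.377   0.0524] [ 0.5131 -0.3751  0.0526] [0.0089 0.0105 0.0034]
```

View pics/w5.png

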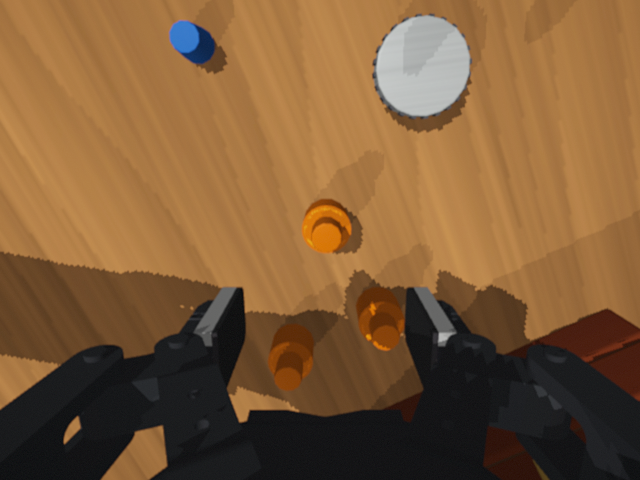

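```bash
cat >> h.py <<'E'
def wray(st,u,v,z):
    c=camera_params('wrist');K=np.array(c['mtx']);T=np.array(c['T_tool_cam']);R=rot(st)
    o=R@T[:3,3]+np.array(st['position']);d=R@T[:3,:3]@np.linalg.inv(K)@[u,v,1]
    return o+d*(z-o[2])/d[2]
E
python3 - <<'E'
from h import *
st=readout.read_state()
print(wray(st,326,234,.052),wray(st,327,226,.030))
E
```

```text
[ 0.509  -0.2887  0.052 ] [ 0.5097 -0.289   0.03  ]
```

Request:
jog_arm:
  series:
    - [[0, 0, 0], [6, 0, 0.08], 6]
    - [[0, 0, 0], [11, 0, 0.08], 6]
    - [[0, 0, 0], [14.8, 0, 0.08], 6]
    - [[0, 0, 0], [14.8, 0, 0.08], 6]
    - [[0, 0, 0], [14.8, 0, 0.08], 4.5]
    - [[0, 0, 0], [14.8, 0, 0.08], 3]
    - [[0, 0, 0], [14.8, 0, 0.08], 2.5]
    - [[0, 0, 0], [14.8, 0, 0.08], 2.5]
    - [[0, 0, 0], [14.8, 0, 0.08], 2.5]
    - [[0, 0, 0], [14.8, 0, 0.08], 2.5]

```text
t: 9.38
position: [0.5112, -0.2901, 0.0089]
eef_rot: [-0.01, 1.565, -0.407]
force: [-0.3, 0.2, 6.9]
opening: 0.0321
```

```bash
python3 - <<'E'
from h import *
plan()
p,d=grab_frame('wrist');save('w6',p)
E
```

```text
pos [ 0.5112 -0.2901  0.0089] jaw -0.39681218145561387 F [-0.2828  0.1738  6.9233] open 0.032109217712150785 t 9.375 q [ 0.1471  0.6359  0.4885  1.6882 -0.364   0.9029  0.3844]
```

View pics/w6.png

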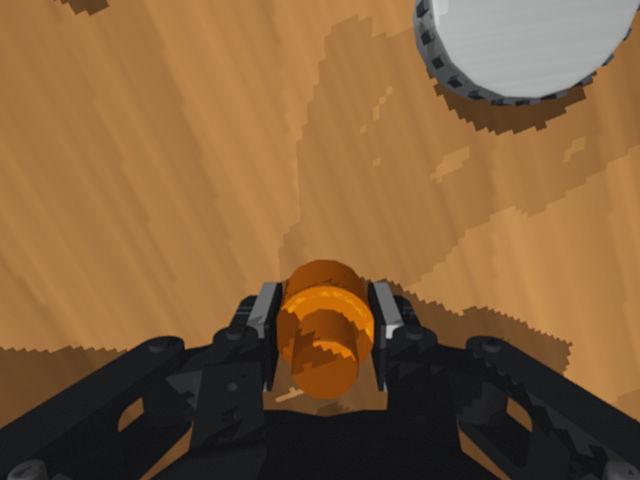

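The cap is gripped by the skirt: opening 32 mm, knob at (328,370), centred between the pads. Lifting and moving to above the spindle.

```bash
python3 - <<'E'
from h import *
plan((.511,-.29,.165,-.4),(.500,.186,.165,.3))
E
```

```text
pos [ 0.5112 -0.2902  0.009 ] jaw -0.3967910000164314 F [ 0.5007 -0.6707  6.2659] open 0.032259672426850475 t 9.425 q [ 0.1471  0.6358  0.4885  1.6882 -0.364   0.9029  0.3844]
[0.003 0.006 0.   ] [-15.6    0.01   0.06]
[-0.697  0.006  0.002] [-15.72  43.48 -19.35]
```

Request:
jog_arm:
  series:
    - [[0, 0, 0], [-5, 0, 0], 2.5]
    - [[0, 0, 0], [-11, 0, 0], 2.5]
    - [[0, 0, 0], [-15.6, 0, 0], 2.5]
    - [[-0.1, 0, 0], [-15.6, 5, -2.2], 2.5]
    - [[-0.7, 0, 0], [-15.7, 43.5, -19.35], 2.5]
    - [[-0.7, 0, 0], [-15.7, 43.5, -19.35], 2.5]
    - [[-0.7, 0, 0], [-15.7, 43.5, -19.35], 2.5]
    - [[-0.7, 0, 0], [-15.7, 43.5, -19.35], 2.5]
    - [[-0.7, 0, 0], [-15.7, 43.5, -19.35], 2.5]
    - [[-0.7, 0, 0], [-15.7, 43.5, -19.35], 2.5]
    - [[-0.7, 0, 0], [-15.7, 43.5, -19.35], 2.5]
    - [[-0.7, 0, 0], [-15.7, 43.5, -19.35], 2.5]
    - [[-0.7, 0, 0], [-15.7, 43.5, -19.35], 2.5]
    - [[-0.7, 0, 0], [-15.7, 43.5, -19.35], 2.5]

```text
t: 11.18
position: [0.5005, 0.1841, 0.1651]
eef_rot: [-0.779, 1.564, -0.479]
force: [0.3, -0.4, -0.0]
opening: 0.0321
```

```bash
python3 - <<'E'
from h import *
plan((.5,.186,.165,.3))
p,d=grab_frame('wrist');save('w7',p)
p2,d2=grab_frame('side');save('s7',p2);np.save('s7.npy',d2)
p3,d3=grab_frame('top');save('t7',p3);np.save('t7.npy',d3)
a=p2[60:200,200:360];save('s7c',cv2.resize(a,None,fx=5,fy=4.2,interpolation=2))
a=p3[215:345,85:245];save('t7c',cv2.resize(a,None,fx=4.5,fy=4.5,interpolation=2))
E
```

```text
pos [0.5005 0.1841 0.1651] jaw 0.2999258108562002 F [ 0.2673 -0.3737 -0.0368] open 0.03213466694409586 t 11.175 q [-0.5761  0.3224  0.2409  1.6739 -0.0774  1.1506 -0.016 ]
[-0.     0.005  0.005] [0.01 0.2  0.01]
```

View pics/w7.png

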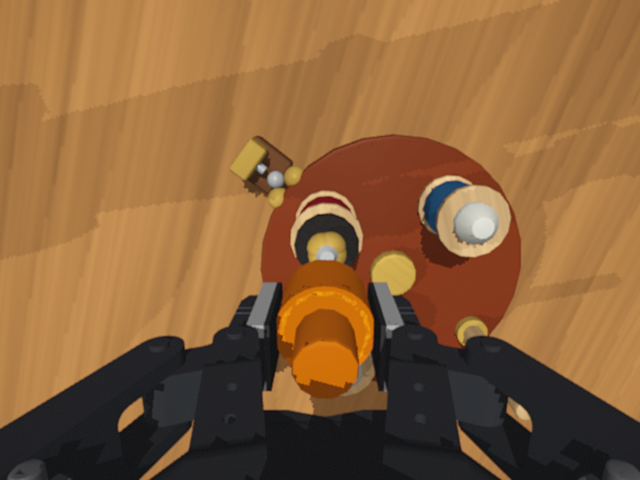

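View pics/s7c.png

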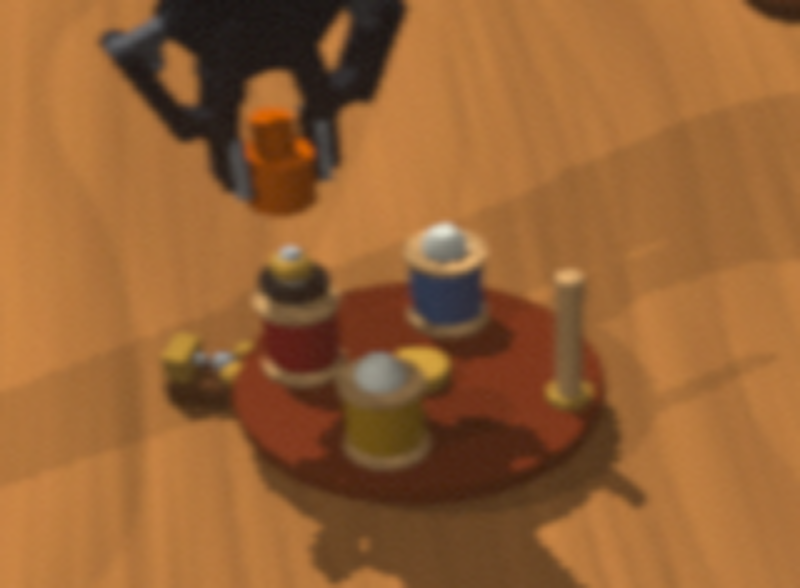

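View pics/t7c.png

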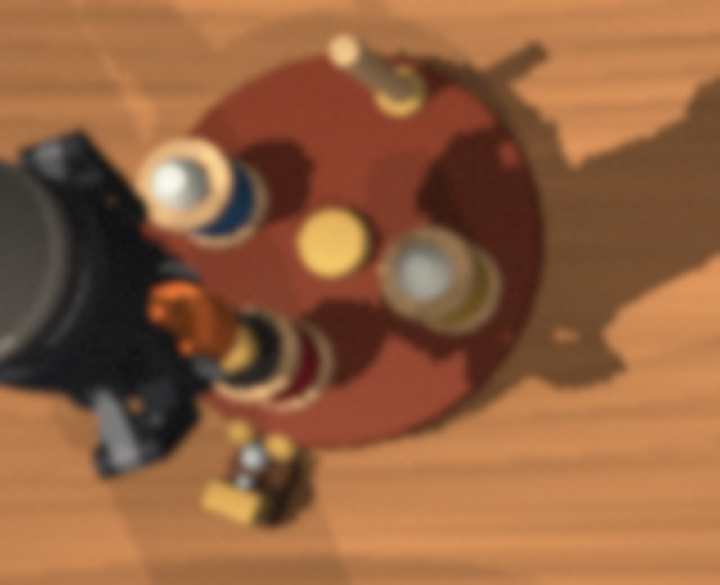

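```bash
python3 - <<'E'
import cv2
a=cv2.imread('pics/w7.png')[180:400,230:430];cv2.imwrite('pics/w7c.png',cv2.resize(a,None,fx=3.5,fy=2.7,interpolation=2))
E
```

```text
(no output)
```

View pics/w7c.png

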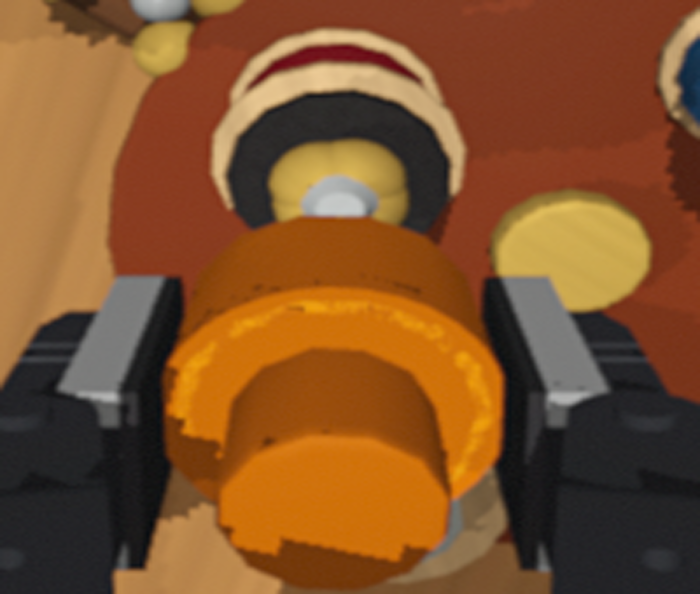

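```bash
cat > fit.py <<'E'
from h import *
from scipy.optimize import least_squares
C=camera_params('wrist');K=np.array(C['mtx']);T=np.linalg.inv(np.array(C['T_tool_cam']))
def proj(Pt): # tool coords
    q=Pt@T[:3,:3].T+T[:3,3];q=q@K.T;return q[:,:2]/q[:,2:]
th=np.linspace(0,2*np.pi,361)
def circ(y,z,x,r): return proj(np.stack([np.full(361,x),y+r*np.cos(th),z+r*np.sin(th)],1))
def ext(y,z,x,r): # umin,umax,vmin,vmax
    p=circ(y,z,x,r);return np.array([p[:,0].min(),p[:,0].max(),p[:,1].min(),p[:,1].max()])
U=lambda x:230+(x-1.75+.5)/3.5-.0
V=lambda y:180+(y-1.35+.5)/2.7
E
python3 - <<'E'
from fit import *
zt=.1651; X=lambda zw: zt-zw   # tool x = depth down
# spindle: unknown y,z,dz
def rs(p):
    y,z,h=p
    a=ext(y,z,X(.0995+h),.018);b=ext(y,z,X(.1075+h),.011)
    return [a[0]-U(228),a[1]-U(451),a[2]-V(92),b[0]-U(268),b[1]-U(409),b[2]-V(139)]
s=least_squares(rs,[0,0,0]);print('spindle',s.x*1000,s.fun)
def rc(p):
    y,z,h=p  # h: tool x of rim
    a=ext(y,z,h-.030,.017);b=ext(y,z,h-.052,.010);c=ext(y,z,h,.017)
    return [a[0]-U(164),a[1]-U(504),a[2]-V(287),b[0]-U(219),b[1]-U(448),b[2]-V(435),b[3]-V(588),c[2]-V(217)]
s=least_squares(rc,[0,0,.009]);print('cap',s.x*1000,s.fun)
E
```

```text
spindle [ 1.195   0.1543 -6.9729] [-0.3183 -0.0527  0.7835  0.08    0.2784 -0.7624]
cap [-4.5296 -0.8499 13.5862] [ 0.0387 -0.3245  1.7278 -0.6919  0.9348 -1.8701  0.5128 -0.1443]
```

```bash
cat >> fit.py <<'E'
E
python3 - <<'E'
from fit import *
zt=.1651; X=lambda zw: zt-zw
for hs in (0,-.003,-.007):
  def rs(p):
    y,z=p;h=hs
    a=ext(y,z,X(.0995+h),.018);b=ext(y,z,X(.1075+h),.011)
    return [a[0]-U(228),a[1]-U(451),a[2]-V(92),b[0]-U(268),b[1]-U(409),b[2]-V(139)]
  s=least_squares(rs,[0,0]);print('spindle',hs,s.x*1000,s.fun)
for h in (.009,.012,.014):
  def rc(p):
    y,z=p
    a=ext(y,z,h-.030,.017);b=ext(y,z,h-.052,.010);c=ext(y,z,h,.017)
    return [a[0]-U(164),a[1]-U(504),a[2]-V(287),b[0]-U(219),b[1]-U(448),b[2]-V(435),b[3]-V(588),c[2]-V(217)]
  s=least_squares(rc,[0,0]);print('cap',h,s.x*1000,s.fun)
st=readout.read_state();p,d=grab_frame('wrist');X=cloud('wrist',d,None if 0 else st)
R=rot(st);Y=(X-np.array(st['position']))@R*1000
im=p.astype(int);m=(im[...,0]>100)&(im[...,2]<60)&(im[...,1]<.62*im[...,0])&(d>0)&(d<.2)
for nm,(x0,x1,y0,y1) in {'knob top':(225,445,450,540),'shoulder':(190,480,315,340),'skirtwall':(230,430,240,280)}.items():
    vs,us=np.mgrid[int(V(y0)):int(V(y1)),int(U(x0)):int(U(x1))]
    q=Y[vs,us][m[vs,us]];print(nm,len(q),q.mean(0))
    A=np.c_[q[:,1:],np.ones(len(q))];co=np.linalg.lstsq(A,q[:,0],rcond=None)[0];print(' slope y,z',co)
print('exp knobtop x',9-52,'shoulder',9-30)
E
```

```text
spindle 0 [2.7908 0.116 ] [-1.3695  0.9958  0.5432 -0.6073  0.9683 -0.4627]
spindle -0.003 [2.1043 0.1325] [-0.9089  0.5364  0.6483 -0.3059  0.6658 -0.5944]
spindle -0.007 [1.1888 0.1545] [-0.3144 -0.0567  0.7844  0.0826  0.2758 -0.7636]
cap 0.009 [-2.0911 -0.8568] [-1.7729  1.482   0.1428 -2.175   2.4228 -1.4103  3.5099 -2.3208]
cap 0.012 [-3.687  -0.8523] [-0.5728  0.2853  1.1953 -1.1904  1.4349 -1.7132  1.5231 -0.88  ]
cap 0.014 [-4.7493 -0.8493] [ 0.1957 -0.4811  1.8641 -0.5643  0.8067 -1.9107  0.2536  0.0448]
knob top 2071 [-43.5461   1.1133  -1.1492]
 slope y,z [  0.0335  -0.0053 -43.5894]
shoulder 731 [-21.1394  10.0627  -1.0229]
 slope y,z [-1.2428 -0.0092 -8.643 ]
skirtwall 846 [-7.284  13.6932 -1.4671]
 slope y,z [-2.8003  0.0125 31.0797]
exp knobtop x -43 shoulder -21
```

```bash
python3 - <<'E'
from fit import *
st=readout.read_state();p,d=grab_frame('wrist');X=cloud('wrist',d,st)
R=rot(st);Y=(X-np.array(st['position']))@R*1000
im=p.astype(int);m=(im[...,0]>100)&(im[...,2]<60)&(im[...,1]<.62*im[...,0])&(d>0)&(d<.25)&(abs(Y[...,2])<20)
def cf(q,r):
    s=least_squares(lambda c:np.hypot(q[:,1]-c[0],q[:,2]-c[1])-r,[0,0],loss='soft_l1',f_scale=.3);return s.x,np.std(s.fun)
for nm,x0,x1,r in (('skirt lo',-8,4,17),('skirt hi',-18,-8,17),('knob',-41,-24,10)):
    q=Y[m&(Y[...,0]>x0)&(Y[...,0]<x1)]
    if r==10:q=q[np.hypot(q[:,1],q[:,2])<13]
    print(nm,len(q),cf(q,r))
q=Y[m&(abs(Y[...,0]+43.5)<1)];print('knobtop minmax z',np.percentile(q[:,1:],[0,100],axis=0))
# ring (dark) top
zt=st['position'][2]
W=X[...,2]*1000
reg=np.zeros_like(m);reg[int(V(60)):int(V(215)),int(U(215)):int(U(465))]=1
dark=reg&(im.max(-1)<75)&(d>0);q=Y[dark];w=W[dark];print('ring z',len(w),np.percentile(w,[5,50,95]))
k=dark&(W>np.median(w)-1.5);q=Y[k];
print(' ring extents y,z',np.percentile(q[:,1:],[0.5,99.5],axis=0))
# outer boundary fit: farthest points per angle around (2,0)
def bf(q,r,c0):
    c=np.array(c0,float)
    for _ in range(10):
        a=np.arctan2(q[:,1]-c[0],q[:,2]-c[1]);rr=np.hypot(q[:,1]-c[0],q[:,2]-c[1])
        b=np.digitize(a,np.linspace(-np.pi,np.pi,73));idx=[np.where(b==i)[0][np.argmax(rr[b==i])] for i in np.unique(b)]
        idx=[i for i in idx if rr[i]>r-3]
        s=least_squares(lambda c:np.hypot(q[idx,1]-c[0],q[idx,2]-c[1])-r,c,loss='soft_l1',f_scale=.3);c=s.x
    return c,np.std(s.fun),len(idx)
print(' ring fit',bf(q,18,[2,0]),bf(q,17.5,[2,0]))
br=reg&(im[...,0]>110)&(im[...,2]<100)&(im[...,1]>.65*im[...,0])&(d>0)&(W>100)
q=Y[br];print('brass',len(q),np.percentile(W[br],[2,50,98]),bf(q,11,[2,0]))
b2=br&(W>105.5)&(W<109.5);q=Y[b2];print(len(q),bf(q,11,[2,0]) )
E
```

```text
skirt lo 803 (array([-2.1676, -1.1149]), np.float64(0.21542879865606093))
skirt hi 800 (array([-2.1795, -1.0723]), np.float64(0.23402107124299132))
knob 1548 (array([-2.11  , -1.0084]), np.float64(0.2592584796114953))
knobtop minmax z [[-11.3747 -10.3519]
 [  8.571    8.5514]]
ring z 1351 [ 98.9597 100.1099 101.1426]
 ring extents y,z [[ -3.5086 -16.4773]
 [ 19.3807  16.7086]]
 ring fit (array([ 1.515 , -0.0322]), np.float64(0.5336942923546246), 44) (array([ 2.1262, -0.0195]), np.float64(0.4114406488108994), 46)
brass 622 [100.5423 113.0452 115.8921] (array([ 1.3751, -0.4052]), np.float64(2.9332209190429417), 40)
45 (array([1.3186, 0.0096]), np.float64(0.3138657546579364), 23)
```

```bash
python3 - <<'E'
from fit import *
st=readout.read_state();R=rot(st);print(st['position'])
for c in ('side','top'):
    d=np.load(c+'7.npy' if 0 else ('s7.npy' if c=='side' else 't7.npy'));im=cv2.imread('pics/'+c[0]+'7.png')[:,:,::-1].astype(int)
    X=cloud(c,d);Y=(X-np.array(st['position']))@R*1000;W=X[...,2]*1000
    m=(im[...,0]>110)&(im[...,2]<70)&(im[...,1]<.6*im[...,0])&(d>0)&(np.hypot(Y[...,1],Y[...,2])<25)&(W>150)
    def cf(q,r):
        s=least_squares(lambda c:np.hypot(q[:,1]-c[0],q[:,2]-c[1])-r,[0,0],loss='soft_l1',f_scale=.5);return s.x,np.std(s.fun)
    for nm,x0,x1,r in (('skirt',-19,6,17),('knob',-41,-24,10)):
        q=Y[m&(Y[...,0]>x0)&(Y[...,0]<x1)]
        if r==10:q=q[np.hypot(q[:,1],q[:,2])<14]
        if len(q)>5: print(c,nm,len(q),cf(q,r))
    q=Y[m];print(' all',q.mean(0),q.min(0),q.max(0))
    # spools cap-less: spindle region
    k=(d>0)&(np.hypot(X[...,0]-.5,X[...,1]-.186)<.03)
    def show(n,mm,r=None):
        q=Y[k&mm]
        if len(q)>4: print(c,n,len(q),q.mean(0),(q.min(0)+q.max(0))/2, cf(q,r) if r else '')
    show('stem/bulge',(W>104)&(W<122))
    br=(im[...,0]>130)&(im[...,1]>.6*im[...,0])&(im[...,2]<130)
    show('brass',br&(W>101)&(W<122))
    dark=im.max(-1)<90
    show('ring',dark&(W>92)&(W<103))
    red=(im[...,0]>70)&(im[...,1]<50)&(im[...,2]<60)
    show('red wall',red&(W>45)&(W<85),None)
    fl=(im[...,0]>150)&(im[...,1]>110)&(im[...,2]>70)
    show('flange',fl&(W>80)&(W<100))
E
```

```text
[0.5002 0.1853 0.1648]
side skirt 57 (array([ 0.5986, -0.4085]), np.float64(1.3610272766863665))
side knob 16 (array([-0.5665, -0.6616]), np.float64(1.1808689890882853))
 all [-21.9493  -7.6443  -3.7286] [-47.6313 -17.8646 -16.8426] [ 8.2923 14.2447 15.5529]
side stem/bulge 53 [50.9838 -0.8579 -1.789 ] [51.6199  0.8317 -1.076 ] 
side brass 30 [50.0281  1.3029 -1.9547] [53.8406  6.7429 -0.5368] 
side ring 68 [64.6481 -4.4848 -1.9546] [66.4391 -1.4437 -0.8135] 
side red wall 140 [102.069   -9.7925  -3.4907] [101.7543  -6.8404  -0.9973] 
side flange 14 [ 78.1315   5.7638 -17.6858] [ 75.679    5.8459 -17.5501] 
top skirt 46 (array([-1.7984, -0.08  ]), np.float64(2.182016496379596))
top knob 11 (array([-1.1976,  3.0631]), np.float64(2.270489739814652))
 all [-22.5267 -11.8346   1.0514] [-93.8516 -21.1624 -18.0486] [ 6.9861  0.1229 17.204 ]
top stem/bulge 41 [53.3309 -3.8129 -2.4577] [53.9942 -0.6559 -1.0264] 
top brass 29 [52.403  -2.4926 -4.3559] [53.1324 -0.6559 -2.9953] 
top ring 104 [66.2227 -6.3873 -2.9865] [67.3898 -0.8277  0.1829] 
top red wall 46 [106.6257 -12.9788  -7.2487] [106.9003  -9.3055  -3.8517] 
top flange 29 [ 79.4042   2.8227 -16.402 ] [ 73.981    3.4574 -15.3779]
```

Request:
jog_arm:
  series:
    - [[0, 0, 0], [1, 0.37, 0.11], 2.5]
    - [[0, 0, 0], [2, 0.37, 0.11], 2.5]
    - [[0, 0, 0], [2, 0.37, 0.11], 2.5]
    - [[0, 0, 0], [2, 0.37, 0.11], 2.5]

```text
t: 11.92
position: [0.5003, 0.1891, 0.1446]
eef_rot: [-0.768, 1.565, -0.467]
force: [-0.9, -0.2, -0.7]
opening: 0.0326
```

```bash
cat > meas.py <<'E'
from fit import *
import sys
st=readout.read_state();p,d=grab_frame('wrist');save(sys.argv[1],p);X=cloud('wrist',d,st)
p2,d2=grab_frame('side');a=p2[60:200,200:360];save(sys.argv[1]+'s',cv2.resize(a,None,fx=5,fy=4.2,interpolation=2))
save(sys.argv[1]+'c',cv2.resize(p[180:400,230:430],None,fx=3.5,fy=2.7,interpolation=2))
print(st['position'],st['force'],st['t'],Ro.from_matrix(rot(st)).as_matrix()[:,0])
R=rot(st);Y=(X-np.array(st['position']))@R*1000
im=p.astype(int);m=(im[...,0]>100)&(im[...,2]<60)&(im[...,1]<.62*im[...,0])&(d>0)&(d<.25)&(abs(Y[...,2])<20)
def cf(q,r):
    s=least_squares(lambda c:np.hypot(q[:,1]-c[0],q[:,2]-c[1])-r,[0,0],loss='soft_l1',f_scale=.3);return s.x,np.std(s.fun)
for nm,x0,x1,r in (('skirt lo',-8,4,17),('skirt hi',-18,-8,17),('knob',-41,-24,10)):
    q=Y[m&(Y[...,0]>x0)&(Y[...,0]<x1)]
    if r==10:q=q[np.hypot(q[:,1],q[:,2])<13]
    print(nm,len(q),cf(q,r))
W=X[...,2]*1000
reg=np.zeros_like(m);reg[190:265,285:370]=1
dark=reg&(im.max(-1)<75)&(d>0)&(W>85);w=W[dark];print('ring z',len(w),np.percentile(w,[5,50,95]))
k=dark&(abs(W-np.median(w))<1.5)
# boundary pixels toward the far side: region edges
kk=k.astype(np.uint8);kk=cv2.morphologyEx(kk,cv2.MORPH_CLOSE,np.ones((5,5)))
us=np.where(kk.any(0))[0];top=[np.where(kk[:,u])[0][0] for u in us]
pts=np.array([wray(st,u,v-.5,.0995) for u,v in zip(us,top)]);q=(pts-np.array(st['position']))@R*1000
print('ring fit',cf(q[2:-2],18),len(q))
# red/cream flange lower? knob axis brass: top envelope
br=reg&(im[...,0]>110)&(im[...,2]<110)&(im[...,1]>.6*im[...,0])&(d>0)&(W>100)&(W<116)
print('brass',br.sum(), 'u range',np.where(br.any(0))[0][[0,-1]] if br.any() else '')
E
python3 meas.py w8
```

```text
[0.5003 0.1891 0.1446] [-0.9159 -0.1508 -0.7253] 11.925 [ 0.0052 -0.0026 -1.    ]
skirt lo 791 (array([-2.1797, -1.1128]), np.float64(0.21085193996678958))
skirt hi 814 (array([-2.183 , -1.0596]), np.float64(0.22912341728681623))
knob 1536 (array([-2.119 , -1.0152]), np.float64(0.26100845404080086))
ring z 1319 [ 98.7306 100.0037 101.0534]
ring fit (array([-2.1123, -1.227 ]), np.float64(0.2744693569275749)) 69
brass 222 u range [289 343]
```

View pics/w8c.png

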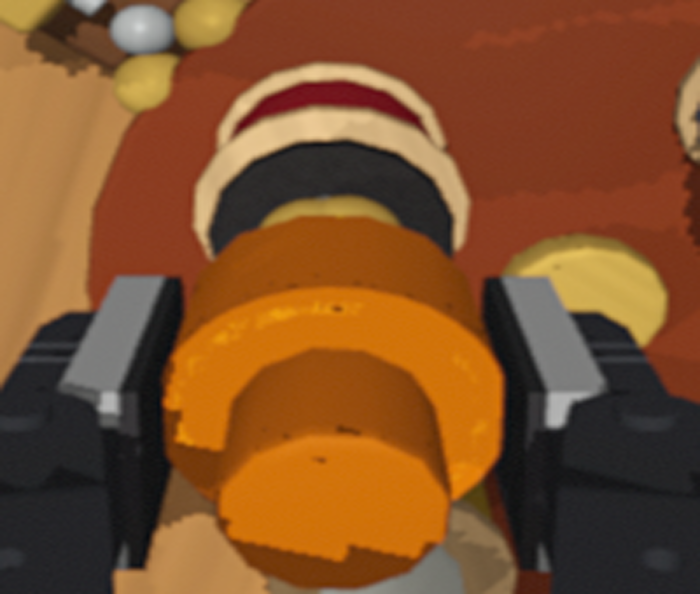

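View pics/w8s.png

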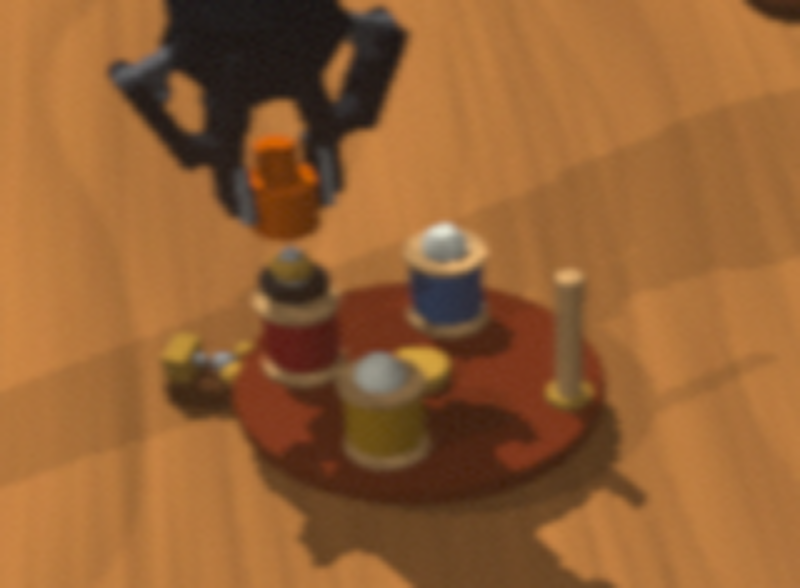

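```bash
cat > sidefit.py <<'E'
from h import *
from scipy.optimize import least_squares
import sys
st=readout.read_state()
frames={}
for c in ('side','top'):
    p,d=grab_frame(c);save(sys.argv[1]+c,p);im=p.astype(int)
    P=camera_params(c);K=np.array(P['mtx']);Rc=np.array(P['R']);t=np.array(P['t'])
    def pr(Xw): q=(np.array(Xw)@Rc.T+t)@K.T;return q[...,:2]/q[...,2:]
    th=np.linspace(0,2*np.pi,60,endpoint=False)
    def hull(x,y,parts):
        pts=[]
        m=np.zeros((480*8,640*8),np.uint8)
        for z0,z1,r0,r1 in parts:
            a=np.stack([x+r0*np.cos(th),y+r0*np.sin(th),np.full(60,z0)],1);b=np.stack([x+r1*np.cos(th),y+r1*np.sin(th),np.full(60,z1)],1)
            h=cv2.convexHull(((pr(np.r_[a,b])+.5)*8).astype(np.int32));cv2.fillConvexPoly(m,h,255)
        return cv2.resize(m,(640,480),interpolation=cv2.INTER_AREA)/255.
    frames[c]=(im,pr,hull)
    def loc(mask,parts,x0,y0,name,rng=6):
        # IoU search
        best=None
        ys,xs=np.where(mask>0)
        s=(slice(max(ys.min()-10,0),ys.max()+10),slice(max(xs.min()-10,0),xs.max()+10))
        mk=mask[s].astype(float);res=[]
        for dx in np.arange(-rng,rng+.1,1):
            for dy in np.arange(-rng,rng+.1,1):
                h=hull(x0+dx/1000,y0+dy/1000,parts)[s];e=np.abs(h-mk).sum();res.append((e,dx,dy))
        res.sort();r=np.array(res[:6]);print(c,name,mask.sum(),'best',r[0],'avg',r[:,1:].mean(0)+[x0*1000,y0*1000])
    zr=st['position'][2]-.0089;x,y=st['position'][:2]
    or_=((im[...,0]>110)&(im[...,1]<.62*im[...,0])&(im[...,2]<60))
    box=np.zeros_like(or_);u,v=pr([x,y,zr+.025]).astype(int);box[v-22:v+22,u-20:u+20]=1
    n,l,ss,ce=cv2.connectedComponentsWithStats((or_&box).astype(np.uint8));i=1+np.argmax(ss[1:,4]);
    loc(l==i,[(zr,zr+.03,.017,.017),(zr+.03,zr+.052,.010,.010)],x,y,'cap')
    # whole red spool + ring silhouette: dark ring only
    u,v=pr([.5,.186,.1]).astype(int);box[:]=0;box[v-12:v+12,u-14:u+14]=1
    dk=(im.max(-1)<95)&box
    n,l,ss,ce=cv2.connectedComponentsWithStats(dk.astype(np.uint8));print(c,'dark comps',ss[1:,4],ce[1:])
    tip=pr([.5,.186,.1185]);print(c,'tip proj',tip,'ring top proj',pr([.5,.186,.0995]))
E
python3 sidefit.py w9; python3 - <<'E'
import cv2
a=cv2.imread('pics/w9side.png')[90:160,230:300];cv2.imwrite('pics/w9sc.png',cv2.resize(a,None,fx=8,fy=8,interpolation=0))
a=cv2.imread('pics/w9top.png')[265:325,110:180];cv2.imwrite('pics/w9tc.png',cv2.resize(a,None,fx=8,fy=8,interpolation=0))
E
```

```text
side cap 190 best [151.5843  -1.       4.    ] avg [500.0613 193.2207]
side dark comps [88 11] [[258.625  128.0682]
 [264.8182 136.3636]]
side tip proj [257.6765 120.5033] ring top proj [258.4416 126.9375]
top cap 385 best [385.8039   6.      -6.    ] avg [505.8947 183.8873]
top dark comps [259   2] [[134.7992 294.5135]
 [150.     300.5   ]]
top tip proj [134.3721 291.3737] ring top proj [137.8629 292.4786]
```

View pics/w9sc.png

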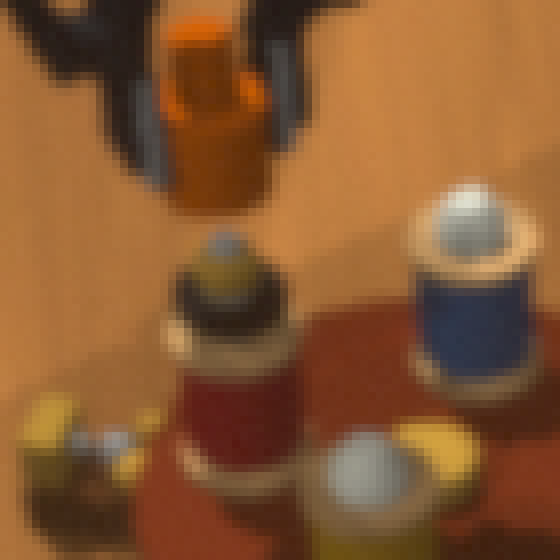

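View pics/w9tc.png

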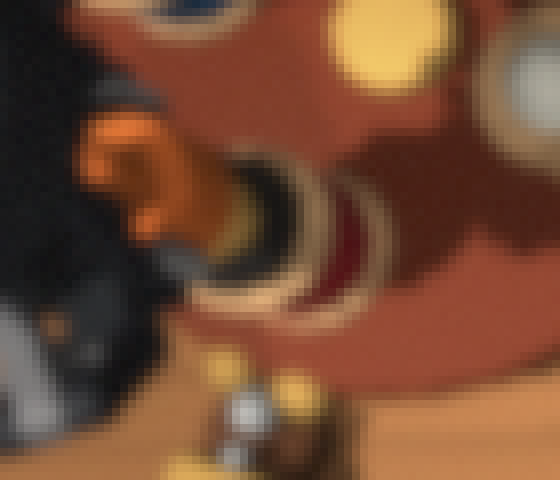

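```bash
python3 - <<'E'
from h import *
st=readout.read_state();print(st['position'])
for c in ('side','top'):
    P=camera_params(c);K=np.array(P['mtx']);Rc=np.array(P['R']);t=np.array(P['t'])
    def pr(Xw): q=(np.array(Xw)@Rc.T+t)@K.T;return q[...,:2]/q[...,2:]
    for z in (.0965,.1075,.1185,.1357,.1507,.1767,.1877): print(c,z,pr([.5,.186,z]))
    print('per mm x',pr([.501,.186,.15])-pr([.5,.186,.15]),'y',pr([.5,.187,.15])-pr([.5,.186,.15]))
E
```

```text
[0.5005 0.1893 0.1452]
side 0.0965 [258.5605 127.9371]
side 0.1075 [258.1221 124.2503]
side 0.1185 [257.6765 120.5033]
side 0.1357 [256.965  114.5199]
side 0.1507 [256.3293 109.174 ]
side 0.1767 [255.1924  99.6127]
side 0.1877 [254.6974  95.4503]
per mm x [ 0.4271 -0.0351] y [-0.0281 -0.257 ]
top 0.0965 [138.4029 292.6495]
top 0.1075 [136.4082 292.0182]
top 0.1185 [134.3721 291.3737]
top 0.1357 [131.1023 290.3388]
top 0.1507 [128.1616 289.4081]
top 0.1767 [122.8559 287.7288]
top 0.1877 [120.5274 286.9918]
per mm x [ 0.0294 -0.5267] y [-0.5259  0.0094]
```

Wrist fit: the cap axis is at (-2.2,-1.1) mm and the ring axis at (-2.1,-1.2) mm in the tool frame, so they are aligned and the cap is upright. The side view agrees to about 1 mm. Lowering to just before the balls.

Request:
jog_arm:
  series:
    - [[0, 0, 0], [0.8, 0, 0], 2.5]
    - [[0, 0, 0], [1.4, 0, 0], 2.5]
    - [[0, 0, 0], [1.8, 0, 0], 2.5]
    - [[0, 0, 0], [2.1, 0, 0], 2.5]
    - [[0, 0, 0], [2.1, 0, 0], 2.5]

```text
t: 12.75
position: [0.5005, 0.1891, 0.1239]
eef_rot: [-0.696, 1.565, -0.395]
force: [0.3, -0.3, -0.2]
opening: 0.0323
```

```bash
python3 meas.py w10
```

```text
[0.5005 0.1891 0.1239] [ 0.2871 -0.2778 -0.2239] 12.75 [ 0.0057 -0.0024 -1.    ]
skirt lo 788 (array([-2.1818, -1.1104]), np.float64(0.21390019801386476))
skirt hi 807 (array([-2.1678, -1.0875]), np.float64(0.23808206360172557))
knob 1542 (array([-2.1017, -1.0154]), np.float64(0.26300732232864554))
ring z 843 [ 97.5936  99.9699 101.1157]
ring fit (array([-2.1652, -1.2987]), np.float64(0.1979709531689281)) 68
brass 1 u range [327 327]
```

View pics/w10s.png

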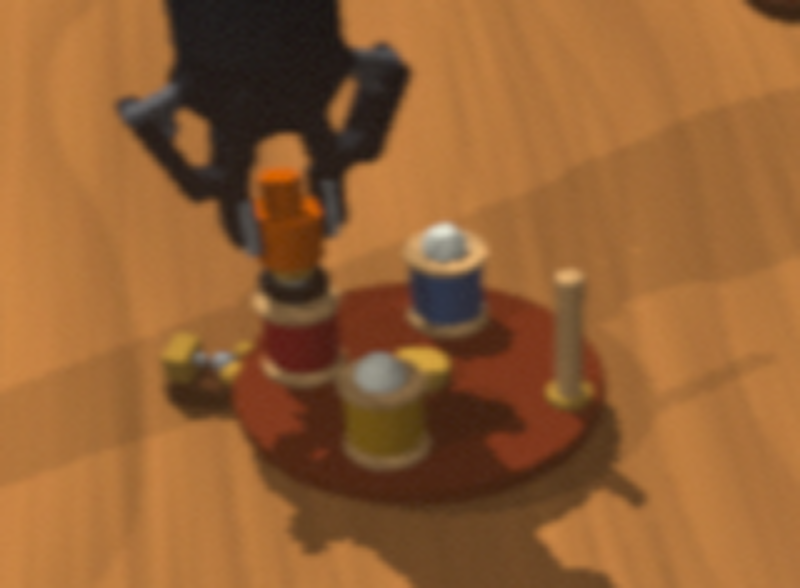

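View pics/w10c.png

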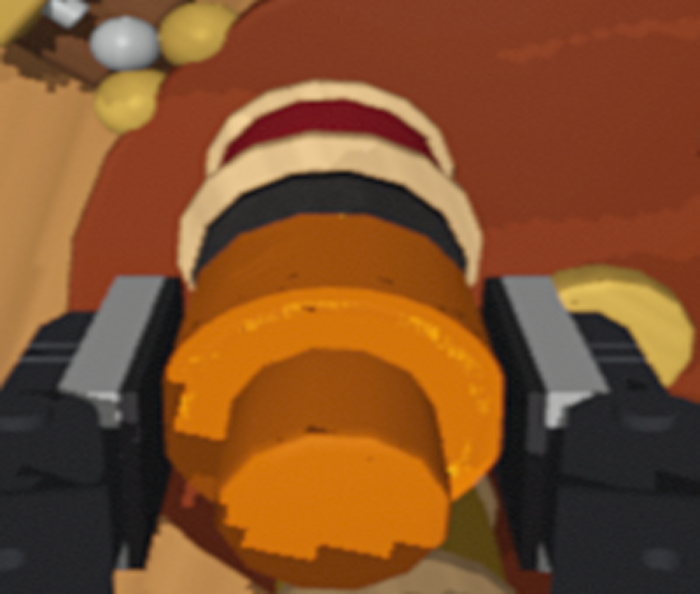

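The cap mouth is over the spindle tip with no side force, and it sits centred on the black ring. Pushing through the snap in small steps.

Request:
jog_arm:
  series:
    - [[0, 0, 0], [0.2, 0, 0], 2.5]
    - [[0, 0, 0], [0.4, 0, 0], 2.5]
    - [[0, 0, 0], [0.6, 0, 0], 2.5]
    - [[0, 0, 0], [0.6, 0, 0], 2.5]

```text
t: 13.35
position: [0.5011, 0.1891, 0.1188]
eef_rot: [-0.566, 1.563, -0.265]
force: [-1.4, -0.1, 4.4]
opening: 0.0322
```

Request:
jog_arm:
  series:
    - [[0, 0, 0], [0.2, 0, 0], 2.5]
    - [[0, 0, 0], [0.4, 0, 0], 2.5]
    - [[0, 0, 0], [0.6, 0, 0], 2.5]
    - [[0, 0, 0], [0.8, 0, 0], 2.5]
    - [[0, 0, 0], [0.8, 0, 0], 2.5]

```text
t: 13.98
position: [0.5006, 0.1888, 0.1096]
eef_rot: [-0.786, 1.565, -0.485]
force: [0.1, -1.5, -4.8]
opening: 0.0323
```

```bash
python3 meas.py w11
```

```text
[0.5006 0.1888 0.1096] [ 0.1452 -1.4805 -4.8083] 13.975 [ 0.0054 -0.0029 -1.    ]
skirt lo 794 (array([-2.1955, -1.1322]), np.float64(0.21803393091673215))
skirt hi 808 (array([-2.1773, -1.0981]), np.float64(0.22859619596030017))
knob 1544 (array([-2.1047, -1.0351]), np.float64(0.2597762605916247))
ring z 312 [ 96.4714  99.3338 100.7448]
ring fit (array([-1.5785, -1.1324]), np.float64(0.22784127746081065)) 56
brass 2 u range [326 326]
```

View pics/w11c.png

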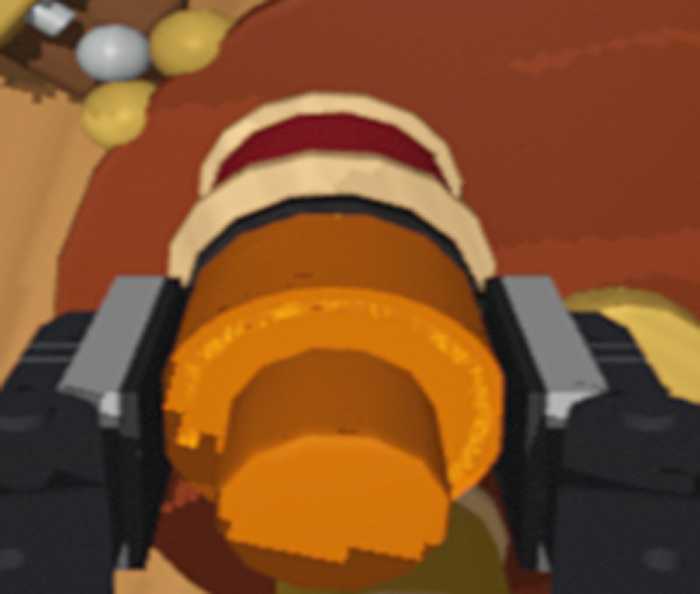

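It snapped: the force rose to +4.4 N, then dropped to −4.8 N as the balls drew the cap down. Now pressing onto the ring.

Request:
jog_arm:
  series:
    - [[0, 0, 0], [0.2, 0, 0], 2.5]
    - [[0, 0, 0], [0.35, 0, 0], 2.5]
    - [[0, 0, 0], [0.45, 0, 0], 2.5]
    - [[0, 0, 0], [0.45, 0, 0], 2.5]
    - [[0, 0, 0], [0.45, 0, 0], 2.5]
    - [[0, 0, 0], [0.45, 0, 0], 2.5]

```text
t: 14.82
position: [0.5011, 0.1891, 0.1063]
eef_rot: [-0.563, 1.564, -0.262]
force: [-2.0, 0.0, 4.8]
opening: 0.0323
```

Request:
jog_arm:
  series:
    - [[0, 0, 0], [0.2, 0, 0], 2.5]
    - [[0, 0, 0], [0.4, 0, 0], 2.5]
    - [[0, 0, 0], [0.4, 0, 0], 2.5]
    - [[0, 0, 0], [0.4, 0, 0], 2.5]
    - [[0, 0, 0], [0.4, 0, 0], 2.5]
    - [[0, 0, 0], [0.4, 0, 0], 2.5]
    - [[0, 0, 0], [0.4, 0, 0], 2.5]
    - [[0, 0, 0], [0.4, 0, 0], 2.5]

```text
t: 15.82
position: [0.5013, 0.1892, 0.1041]
eef_rot: [-0.451, 1.563, -0.149]
force: [-3.9, -1.6, 10.2]
opening: 0.0323
```

```bash
python3 - <<'E'
from h import *
for i in range(8):
    st=readout.read_state();print(st['t'],st['position'],st['force']);grab_frame('side')
E
```

```text
15.825 [0.5013 0.1892 0.1041] [-3.853  -1.565  10.1939]
15.875 [0.5013 0.1892 0.1041] [-4.2344 -2.3027 10.4908]
15.925 [0.5012 0.1892 0.1041] [-3.5087 -1.2126 10.5439]
15.975 [0.5012 0.1892 0.1041] [-3.4789 -0.5407  9.9873]
16.025 [0.5012 0.1892 0.1041] [-3.9793 -1.0306 10.2227]
16.075 [0.5012 0.1892 0.1041] [-4.4813 -1.2725 10.7607]
16.125 [0.5012 0.1892 0.1041] [-4.17   -2.211  11.1611]
16.175 [0.5013 0.1892 0.1041] [-4.2818 -1.1414  9.5956]
```

```bash
python3 meas.py w12; python3 - <<'E'
from h import *
p,d=grab_frame('top');save('t12',cv2.resize(p[150:400,60:460],None,fx=2,fy=2))
st=readout.read_state();print(st['force'],st['position'],st['opening'],st['t'])
E
```

```text
[0.5012 0.1892 0.1041] [-4.5558 -1.637   9.8161] 16.225 [ 0.0074 -0.0011 -1.    ]
skirt lo 807 (array([-2.1474, -1.1475]), np.float64(0.2212597576390891))
skirt hi 819 (array([-2.1796, -1.1074]), np.float64(0.2388152732407483))
knob 1541 (array([-2.1515, -1.0112]), np.float64(0.26393357145706325))
ring z 221 [92.4152 94.8631 96.1971]
ring fit (array([-0.3226, -1.9384]), np.float64(0.17993895696466333)) 56
brass 0 u range 
[-3.7212 -1.1957 10.2435] [0.5012 0.1892 0.1041] 0.032253401125477046 16.375
```

View pics/w12c.png

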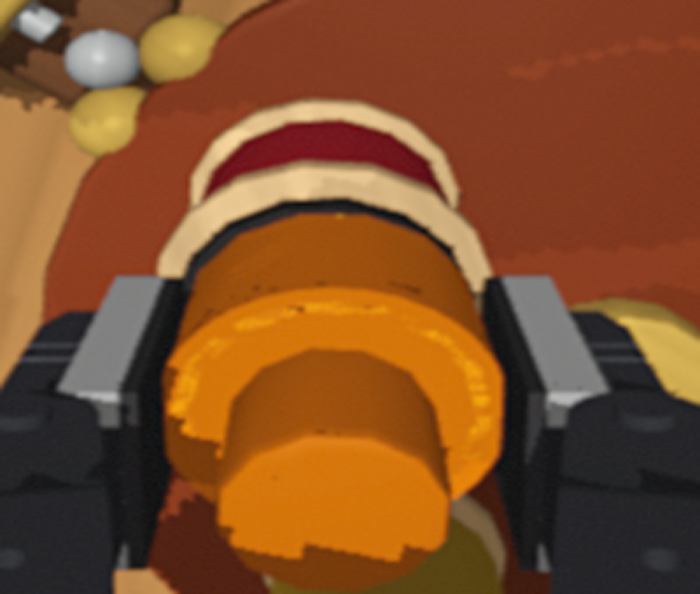

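View pics/t12.png

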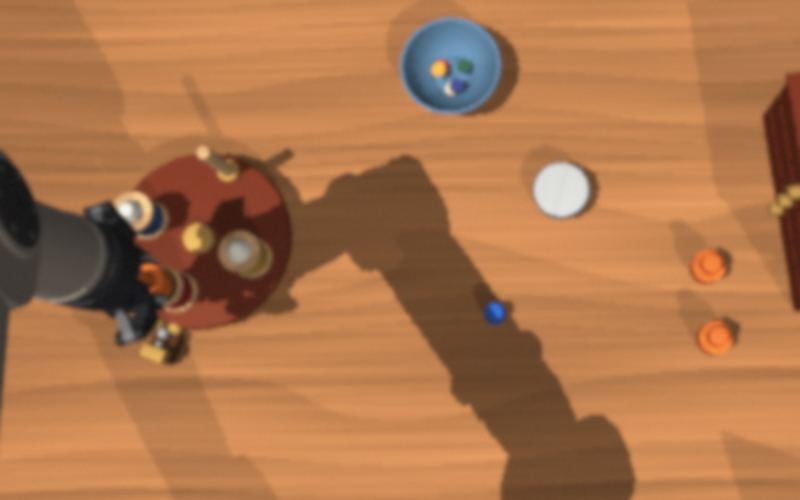

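The cap is seated and pressing on the ring, the ball is still between its lugs, and the thimble, tin, bowl, box and other caps haven't moved. Handing in.

```bash
python3 -c "
from h import *
print(env.finish_job());st=readout.read_state();print(st['force'],st['position'])"
```

```text
the job is handed in; nothing more can be done
None
the job is handed in; nothing more can be done
```

The carousel is clicked in at the brass marker, and the leftmost orange cap is snapped onto the red spool's spindle. I handed the job in with the gripper still holding the cap and pressing down at about 10 N; the clock read about 16.4 s of the 59 s allowed.

- **Carousel:** I turned the handle post counter-clockwise by about 1.75 rad and let go. The pictures showed the sprung ball sitting in its notch between the two brass lugs, and it was still there in the last wrist picture.
- **Snap:** On the way down the force rose to +4.4 N, then dropped to −4.8 N as the balls passed the lip. I took that as the cap snapping home.
- **Final push:** The readings stayed between 9.6 and 11.2 N over the last half second. The ring was squeezed about 4.1 mm, which at 2.5 N per mm also gives about 10 N.
- **Other objects:** The last top view showed the thimble, pin tin and button bowl, the visible part of the sewing box, and the other two caps, all apparently unmoved.

**What did not fully agree:**
- There was also a sideways force of about 4 N at the end, probably from the cap sitting slightly off-centre on the spindle.
- The side and top pictures disagreed with the wrist camera by a few millimetres when I was lining up the cap. I followed the wrist camera, and the cap went onto the tip with no noticeable side force.
- I could not read the state after handing in, so nothing was measured during the final second.

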